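Set out fuses and screws in a neat row on the sloping display tray

TASK

Set the goods out in a neat row on the sloping display tray: the brown carton in the middle lane and one blue packet in each outer lane. Each must lie flat on the sloping floor, right side up, centred in its lane with its long side running straight up the slope and its lower end up against the front lip. Leave the bottle, the padlock and the roll of tape where they are.

Things in the scene. Friction and masses are not known exactly. Their poses are not given: they have to be found in the camera images.
- tray: sloping tray, 256 mm wide, of a fixed grey display stand; its floor rises 30 degrees away from the robot. Origin: on the floor surface, middle of the inner face of the low front lip, 27 above the desk. Axes: x up the slope, y left along the lip, z square out of the floor. Floor 125 long, lip 14 high, side walls 5 high, ribs 2.5 high and 3 thick at y = +41 and -41 part three lanes
- label_rail (a point): middle of the label rail over the tray's upper end; axes as the tray's, at x = 113, y = 0, z = 150 in its frame. A flat bar, 6 thick, 36 high, full width, on a 9 thick post at each end. A gripper coming straight down on the lanes hits it; one tilted square to the sloping floor passes in front of it
- lane_left (a point): middle of the left lane (y = +82 in the tray's frame), on the floor at the inner face of the lip; axes as the tray's. In front of this half of the tray, towards the robot and only some 30 to 80 mm from the lip, stands a fixed grey amplifier box, 120 high: carry goods over it and come down on the lane square to the floor from at least 100 above it
- lane_middle (a point): middle of the middle lane (y = 0 in the tray's frame), on the floor at the inner face of the lip; axes as the tray's
- lane_right (a point): middle of the right lane (y = -82 in the tray's frame), on the floor at the inner face of the lip; axes as the tray's
- fuses_a: small blue packet of fuses, solid box 35 (x) by 50 (y) by 26 high, about 0.06 kg, lying flat on the desk to the right of the stand; origin at the centre of its underside, z up. The three goods swap places from start to start
- fuses_b: second small blue packet of fuses, the same as fuses_a
- carton: brown carton of screws, solid box 47 (x) by 74 (y) by 34 high, about 0.25 kg, lying flat on the desk near the two packets; origin at the centre of its underside, z up
- pill_bottle: bystander: white bottle with blue cap, 42 diameter, 76 high; origin at the centre of its foot
- padlock: bystander: brass padlock lying flat, 64 by 42 by 16; origin at the centre of its underside
- masking_tape: bystander: roll of cream masking tape lying flat, 105 diameter, 24 high; origin at the centre of its underside
Not all that is in view belongs to the job. Leave any green or red look-alike of the fuses_b alone.

How it is judged:
By the outcome, as a careful person would: the job done as asked, in the order asked, and still so for the second after the job is handed in, with the robot touching nothing.
It also fails if it takes over 72 s, if anything falls off the work surface, if the arm or the gripper's body presses on something with over 40 N, if the wrist force passes 120 N, or if a joint passes its speed limit or range.

ROBOT

A 6-joint arm with a two-finger parallel gripper is mounted at the origin on the work surface; the furniture and walls round the work are solid. World frame = base frame: x ahead of the robot, y to its left, z up, the work surface at z = 0. Lengths are in m, angles in degrees, forces in N, time in s.
With the tool pointing down it reaches from about 0.325 to 0.875 m from the base axis. Payload 4.4 kg.
Tool frame: the origin (TCP) lies at the very end of the fingers, on their centre line; the grasp point (between the pads) lies 19 mm behind it; z points along the fingers, y is the line along which they close (so a half turn about z gives the same grasp; the last joint's range is limited). The gripper opens to 85 mm and grips with 20 to 120 N. Pads are 22 mm wide; open, the fingers measure 114 mm over their backs; the gripper's body (76 mm by 85 mm) begins 54 mm behind the grasp point. The pads swing forward as they close: fully open they stand 13 mm farther back than shut.
Start: joints at [55.548, 11.837, 88.321, -0, 79.842, -8.623], TCP at [0.251, 0.518, 0.231] pointing down, gripper open.
Joint ranges: [-156.59, 156.59], [-49.26, 127.26], [12.9, 141.05], [-63.56, 243.56], [4.71, 150.69], [-161.64, 161.64]. Speed limits (degrees/s): [159.86, 159.86, 180, 180, 180, 180].

INTERFACE

Orientations are given as a 3x3 rotation matrix whose columns are the frame's x, y, z axes.
In Python, from station import readout, imaging, robot gives the robot as it stands. The module is installed in compiled form; this text tells all that it offers.
- The arm moves only by the tool send_rows, never from a script. Its argument "plan" is a list of rows, each a list of 3 entries, a list of its own where there are three numbers: the turn, a rotation vector about the tool's x, y, z in degrees, then the shift along the tool's x, y, z in m, then the opening, from 0 (shut) to 1 (fully open). In form: [[[rx, ry, rz], [x, y, z], claw], ...]. A call has 1 to 12 rows; each row is the pose to reach, as a shift and turn from the pose commanded when the call began, along the tool's axes at that moment; what a row does not reach only later rows make up. A row lasts 1/8 s, in which the tool goes at most 62.5 mm and 10.7 degrees, less where a joint would pass 70% of its speed; a pose out of reach is approached as far as the arm can. A call with a gripper value outside its range is refused whole. The fingers move at their own pace and stop on an object; the grip force is fixed at half the most. Time passes only in rows, so rows that repeat a pose let the fingers close. It gives the time, the measured TCP pose, the force, the opening and the grip force at its end, in the units of the state.
- readout.read_state(): the state, without advancing time (a new reading comes with each control period).
- imaging.snapshot(name): name is "scene" or "top"; returns the picture (400x640x3 uint8, red, green, blue); there is no depth.
- imaging.calibration(name): a dict with "fx", "fy", "cx", "cy" (pixels), "extrinsics" (4x4, takes a point from camera to world coordinates). Camera axes: x right, y down, z forward; pixel columns grow to the right and rows downward; lengths in m; the calibration is good to about 2 mm. A picture is of the moment at which its call begins. calibration takes no time and is no camera call.
- robot.job_done(): hands the job in; it is judged then, once.
The state is a dict: "time": time; "qpos": joint angles; "dq": joint speeds; "effort": joint torques, N m; "tool_pos": TCP position; "tcp_rot": TCP orientation; "ft_force": force on the tool from outside, world axes, zero at the start; "moment": the same for the moment, N m; "finger_gap": finger opening in m; "grip_force": force on a finger pad.
Only numpy, scipy, OpenCV 4.12 (cv2) and the standard library are available. Lean on these libraries where they do the work, as an engineer would, in place of code of your own. Each camera call takes 0.05 s, during which the arm holds its last target. There are 200 camera calls.

## Working session

There is one attempt and no reset: what is moved stays moved. The work goes in short steps, Python scripts to look and compute and a tool call to move; the robot and the scene stay as the last step left them, time stands still between calls to the robot, and variables do not carry over. Pictures are saved under pics/ and viewed, at most 10 in all, crops included, and the job is handed in when it is done.

Besides the shell and the picture viewer there is one more tool, called after "Call:" as a command line: name --argument value ..., lists and objects as JSON in quotes. send_rows: Moves the arm, as the interface text tells. Its arguments: {"type":"object","properties":{"plan":{"type":"array","items":{"type":"array"}}},"required":["plan"]}

```bash
mkdir -p pics
python3 - <<'E'
from station import readout, imaging, robot
import cv2, numpy as np
print(readout.read_state())
for n in("scene","top"):
    im=imaging.snapshot(n); cv2.imwrite(f"pics/{n}0.png",im[:,:,::-1]); c=imaging.calibration(n); print(n,c)
E
```

```text
{'time': 0.0, 'qpos': array([ 5.55465214e+01,  1.18854502e+01,  8.84068110e+01,  7.09672286e-04,
        7.98415558e+01, -8.62277451e+00]), 'dq': array([ 0.03233727, -0.01669724, -0.09055882, -0.05786826, -0.03738051,
        0.02695372]), 'effort': array([-9.89049840e-04, -3.83037722e+01, -2.91593689e+01, -3.49382281e-04,
        1.07311367e-02,  7.94185837e-06]), 'tool_pos': array([0.25009771, 0.5169026 , 0.23009721]), 'tcp_rot': array([[-9.00084208e-01,  4.35713950e-01, -1.33135731e-03],
       [ 4.35715834e-01,  9.00082235e-01, -1.91895984e-03],
       [ 3.62213486e-04, -2.30731891e-03, -9.99997273e-01]]), 'ft_force': array([-0.2943536 , -0.42715521, -0.3106651 ]), 'moment': array([ 0.05542359, -0.03584516, -0.0491601 ]), 'grip_force': 0.0, 'finger_gap': 0.08562819903298287}
scene {'fx': 507.8512714608968, 'fy': 507.8512714608968, 'cx': 323.22309844872353, 'cy': 196.3797068912445, 'extrinsics': array([[ 0.64198665, -0.356411  ,  0.67884043, -0.56237052],
       [-0.7665705 , -0.28113682,  0.5773489 , -0.96080735],
       [-0.01492646, -0.89102934, -0.45370024,  0.84452514],
       [ 0.        ,  0.        ,  0.        ,  1.        ]])}
top {'fx': 429.90270838495786, 'fy': 429.90270838495786, 'cx': 313.13957617249804, 'cy': 198.7227343070412, 'extrinsics': array([[ 0.02362492, -0.99573071,  0.08923127,  0.36615251],
       [-0.99966574, -0.02259177,  0.01257075, -0.07182055],
       [-0.01050119, -0.08949843, -0.9959316 ,  1.37896956],
       [ 0.        ,  0.        ,  0.        ,  1.        ]])}
```

View pics/scene0.png

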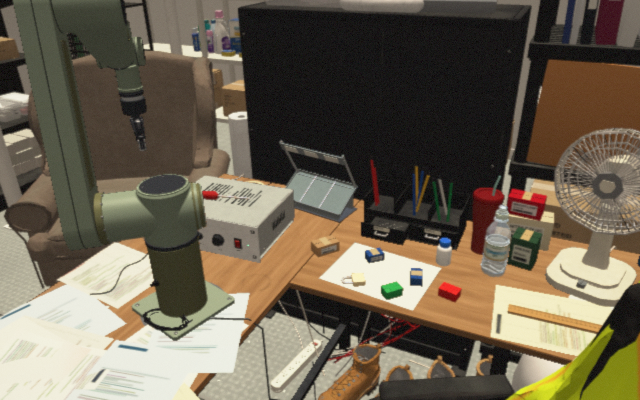

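View pics/top0.png

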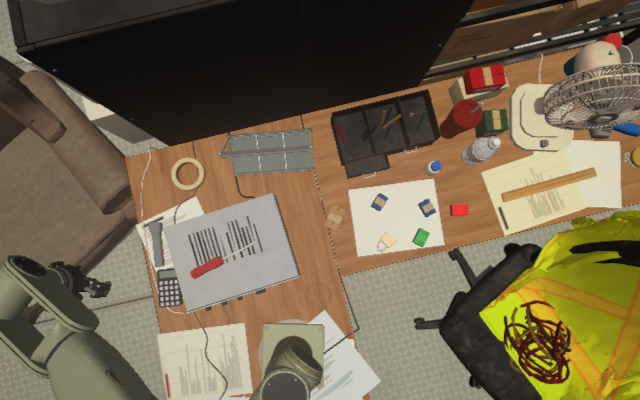

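Scene view: the tray is at (322,190), the carton at (325,245) and the packets at (375,255) and (416,276). Top view: tray at (270,152), carton at (335,217). 
Candidates for packets in the top view: blue (380,202), blue (427,208), green (421,237), red (459,210) and the blue bottle cap (433,167). I choose the two blue boxes.

Run:
```python
import cv2, numpy as np
t=cv2.imread("pics/top0.png"); s=cv2.imread("pics/scene0.png")
def crop(im,x,y,w,h,W,H): return cv2.resize(im[y:y+h,x:x+w],(W,H),interpolation=cv2.INTER_CUBIC)
a=crop(t,215,120,110,64,800,465//1)[:300*2]
out=np.zeros((600,800,3),np.uint8)
out[:300,:400]=crop(t,215,120,107,80,400,300)
out[:300,400:]=crop(s,270,135,107,80,400,300)
out[300:,:400]=crop(t,320,180,120,90,400,300)
out[300:,400:]=crop(s,305,215,133,100,400,300)
cv2.imwrite("pics/c1.png",out)
```

```text
(no output)
```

View pics/c1.png

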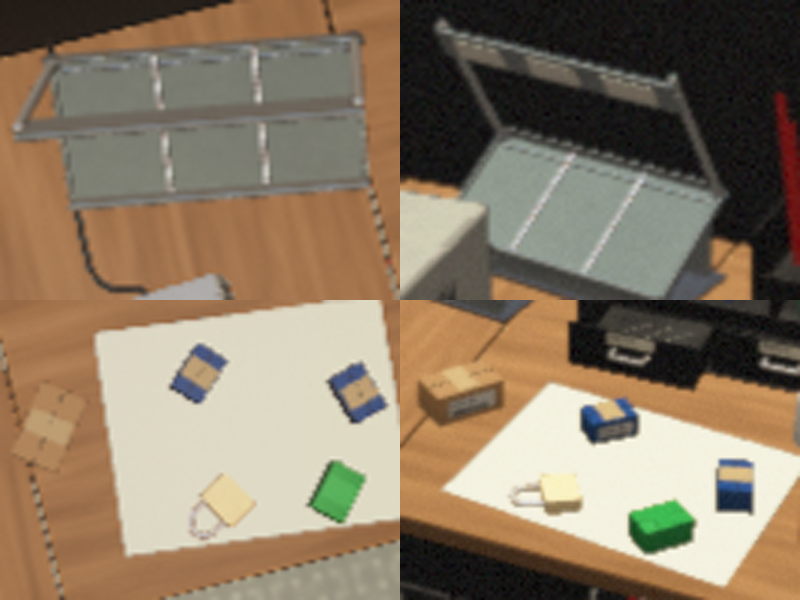

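Top crop: the ribs run from (154,55) to (168,190) and from (255,48) to (264,183). The lip runs along (76,205) to (368,184). Both blue boxes have tan labels, and they are clearly distinct from the green box. I'll measure now.

```bash
cat > h.py <<'E'
import cv2, numpy as np
from station import readout, imaging, robot
from scipy.spatial.transform import Rotation as R
def cast(n,px,z):
    c=imaging.calibration(n); E=c["extrinsics"]; px=np.atleast_2d(np.array(px,float)); z=np.broadcast_to(z,len(px))
    d=np.c_[(px[:,0]-c["cx"])/c["fx"],(px[:,1]-c["cy"])/c["fy"],np.ones(len(px))]@E[:3,:3].T
    return E[:3,3]+d*((z-E[2,3])/d[:,2])[:,None]
def proj(n,p):
    c=imaging.calibration(n); E=c["extrinsics"]; q=(np.atleast_2d(p)-E[:3,3])@E[:3,:3]
    return np.c_[q[:,0]/q[:,2]*c["fx"]+c["cx"],q[:,1]/q[:,2]*c["fy"]+c["cy"]]
E
python3 - <<'E'
from h import *
t=cv2.imread("pics/top0.png"); hsv=cv2.cvtColor(t,cv2.COLOR_BGR2HSV)
blue=cv2.inRange(hsv,(105,90,30),(130,255,255)); 
def comp(mask,box,h,name):
    x,y,w,hh=box; m=np.zeros_like(mask); m[y:y+hh,x:x+w]=mask[y:y+hh,x:x+w]
    ys,xs=np.nonzero(m); pts=cv2.convexHull(np.c_[xs,ys].astype(np.float32))
    P=cast("top",pts[:,0],h); (c,s,a)=cv2.minAreaRect((P[:,:2]*1000).astype(np.float32))
    print(name,len(xs),np.round(c,1),np.round(s,1),round(a,1))
comp(blue,(360,185,40,35),.026,"A"); comp(blue,(412,192,35,30),.026,"B")
# carton by corners in the crop (scale 3.333, origin 320,180; crop row offset 300)
cc=np.array([[40,380],[85,395],[58,472],[12,457]],float); pc=np.c_[320+cc[:,0]/3.333,180+(cc[:,1]-300)/3.333]
P=cast("top",pc,.034); print("carton",np.round(P.mean(0)*1000,1),np.round(np.linalg.norm(P-np.roll(P,-1,0),axis=1)*1000,1),np.degrees(np.arctan2(*(P[0]-P[3])[[1,0]])),np.degrees(np.arctan2(*(P[1]-P[2])[[1,0]])))
# same via saturation/value statistics
print(hsv[212:222,325:347].mean((0,1)), hsv[230,340],hsv[200,330])
# tray: rib points
k=107/400
cr=np.array([[154,55],[168,190],[255,48],[264,183]],float); pr=np.c_[215+cr[:,0]*k,120+cr[:,1]*k]
# refine columns by bright centroid in rows
g=t.min(2).astype(float)
for i,(a,b) in enumerate([(0,1),(2,3)]):
    for r in range(int(pr[a,1])-1,int(pr[b,1])+4):
        f=(r-pr[a,1])/(pr[b,1]-pr[a,1]); c0=int(round(pr[a,0]+f*(pr[b,0]-pr[a,0])))
        w=g[r,c0-4:c0+5]; print(i,r,c0-4,w.astype(int))
E
```

```text
A 49 [ 483.3 -262.6] [27.8 45. ] 57.2
B 56 [ 468.7 -413.9] [45.6 28.3] 31.2
carton [ 428.4 -123.5   34. ] [44.5 76.6 45.2 77. ] -18.77224210001666 -18.268384305136994
[ 15.3        117.10454545 174.42272727] [ 14 130 171] [ 13 131 173]
0 133 252 [87 88 88 83 76 78 84 93 99]
0 134 252 [120 136 129 119 119 103 105 100  95]
0 135 252 [117 122 119 152 174 112 110 110 108]
0 136 252 [119 119 119 153 169 110 123 122 121]
0 137 252 [112 106 107 129 149  98 100 103 111]
0 138 253 [109 111 125 134 101 108 108 110 113]
0 139 253 [112 112 126 140 127 114 112 112 112]
0 140 253 [112 114 117 134 139 114 113 113 112]
0 141 253 [113 113 108 133 160 114 113 113 112]
0 142 253 [115 113 111 157 185 113 112 112 111]
0 143 253 [114 113 113 163 191 113 112 111 112]
0 144 253 [114 112 113 150 168 100 112 111 112]
0 145 253 [113 113 113 133 142  98 111 112 114]
0 146 253 [113 112 112 127 134 105 112 112 113]
0 147 253 [113 112 112 120 134 127 113 113 112]
0 148 254 [113 113 115 139 150 114 113 111 109]
0 149 254 [104 100 101 107 110  96  95  96  95]
0 150 254 [94 94 93 93 91 91 90 91 92]
0 151 254 [91 93 9
[... 2308 characters left out ...]
113 149 168 102 114 112 112]
1 158 281 [114 113 113 145 160  99 113 112 112]
1 159 281 [113 113 111 130 136  98 113 112 112]
1 160 281 [113 113 113 126 134 114 113 112 112]
1 161 281 [114 113 113 113 121 128 113 112 112]
1 162 281 [114 113 115 114 132 144 114 113 112]
1 163 281 [113 114 112 107 135 160 115 112 112]
1 164 281 [114 114 114 112 156 184 113 113 113]
1 165 281 [114 114 114 114 162 189 114 114 113]
1 166 281 [117 116 115 114 164 191 114 113 114]
1 167 281 [116 116 115 115 151 168 103 114 113]
1 168 282 [115 114 115 147 165 107 109 109 107]
1 169 282 [102 102 101 103 109  97  97  97  97]
1 170 282 [ 93  97 103 103 107 115 118 124 126]
1 171 282 [117 115 119 120 119 119 116 112 107]
```

Run:
```python
from h import *
t=cv2.imread("pics/top0.png"); g=t.min(2).astype(float)
L=[]
for c in range(240,312):
    if abs(c-260)<4 or abs(c-285.5)<4: continue
    r0=int(170.5-(c-260)*0.075)
    for r in range(r0-3,r0+4):
        if g[r,c]>=108>g[r+1,c]: L.append((c,r+(g[r,c]-108)/(g[r,c]-g[r+1,c]))); break
L=np.array(L); p=cv2.fitLine(L.astype(np.float32),cv2.DIST_HUBER,0,.01,.01).ravel(); 
row=lambda c:p[3]+(c-p[2])*p[1]/p[0]
print(len(L),np.std(L[:,1]-row(L[:,0])))
Q=cast("top",[(240,row(240)),(311,row(311))],.027); d=Q[1]-Q[0]; yaw=np.degrees(np.arctan2(-d[0],d[1]))-180
print("lip",Q.round(4),"yaw from lip",(yaw+180)%360-180)
B=[]
for i,(x0,x1,ya,yb) in enumerate([(255.7,259.8,135,170),(282.4,285.8,133,168)]):
    pts=[]
    for r in range(ya,yb+1):
        if 147-2*i<=r<=155-2*i: continue
        c0=int(round(x0+(r-ya)/(yb-ya)*(x1-x0))); cs=np.arange(c0-2,c0+4); w=np.clip(g[r,cs]-118,0,None)
        if w.sum()>15: pts.append((r,(w*cs).sum()/w.sum()))
    pts=np.array(pts); f=np.polyfit(pts[:,0],pts[:,1],1); 
    rb=(row(260) if i==0 else row(286)); rt=rb-36.2
    P=cast("top",[(np.polyval(f,rb),rb),(np.polyval(f,rt),rt)],[.0292,.0917]); v=P[1]-P[0]
    print(P.round(4),"len",np.linalg.norm(v[:2]),"yaw",np.degrees(np.arctan2(v[1],v[0]))); B.append(P[0])
print("rib gap",np.linalg.norm(B[0]-B[1]),"mid",(B[0]+B[1])/2)
# carton mask check using local bg difference: boxes in both views; scene check
for n,pt in [("A",(.4833,-.2626,.026)),("B",(.4687,-.4139,.026)),("C",(.4284,-.1235,.034))]: print(n,proj("scene",pt).round(1))
m=(B[0]+B[1])/2; print("tray lip mid in scene",proj("scene",m).round(1), [proj("scene",b).round(1) for b in B])
```

```text
57 0.2601823548500728
lip [[ 0.5676  0.1799  0.027 ]
 [ 0.5906 -0.0455  0.027 ]] yaw from lip 5.836902977464206
[[0.5738 0.1157 0.0292]
 [0.6754 0.125  0.0917]] len 0.10204210180689441 yaw 5.278085154873044
[[0.5822 0.0341 0.0292]
 [0.6835 0.0435 0.0917]] len 0.10175809677882652 yaw 5.273104777379038
rib gap 0.08195456750972724 mid [0.57796066 0.07488882 0.0292    ]
A [[374.  251.2]]
B [[416.6 272.6]]
C [[325.3 240.9]]
tray lip mid in scene [[308.7 204.8]] [array([[299.1, 201.8]]), array([[318.6, 207.8]])]
```

```bash
cat >> h.py <<'E'
import json,os
T0=np.array([.578,.075,.027]); YAW=5.6
TR=R.from_euler('z',YAW,degrees=True)*R.from_euler('y',-30,degrees=True)   # tray axes
def down(a): return R.from_matrix(np.c_[[np.sin(np.radians(a)),-np.cos(np.radians(a)),0],[np.cos(np.radians(a)),np.sin(np.radians(a)),0],[0,0,-1]])
def lane(x,y,z,flip=False):
    m=TR.as_matrix(); s=-1 if flip else 1
    return T0+TR.apply(np.array([x,y,z])/1000), R.from_matrix(np.c_[-s*m[:,0],s*m[:,1],-m[:,2]])
F="cmd.json"
def load():
    if os.path.exists(F):
        d=json.load(open(F)); return np.array(d["p"]),R.from_quat(d["q"])
    return np.array([.251,.518,.231]),down(64.17)
def sent(rot,sh):   # book the last row sent
    p,q=load(); p=p+q.apply(sh); q=q*R.from_rotvec(rot,degrees=True); json.dump({"p":list(p),"q":list(q.as_quat())},open(F,"w"))
def rel(*targets):
    p,q=load()
    for tp,tq in targets: print("rot",(q.inv()*tq).as_rotvec(degrees=True).round(1).tolist(),"shift",q.inv().apply(np.array(tp)-p).round(4).tolist())
def check():
    s=readout.read_state(); p,q=load(); m=s["tool_pos"]; tr=TR.inv().apply(m-T0)*1000
    print("t",round(s["time"],2),"pos",m.round(4),"err mm",((m-p)*1000).round(1),"rot err",(q.inv()*R.from_matrix(s["tcp_rot"])).as_rotvec(degrees=True).round(1),"tray",tr.round(1),"F",s["ft_force"].round(1),"gap",round(s["finger_gap"],4),"grip",round(s["grip_force"],1))
E
python3 - <<'E'
from h import *
print(load()[1].as_matrix().round(3))
rel(([.4284,-.1235,.20],down(71.5)),([.4284,-.1235,.06],down(71.5)))
E
```

```text
Traceback (most recent call last):
  File "h.py", line 22, in load
    return np.array([.251,.518,.231]),down(64.17)
                                      ~~~~^^^^^^^
  File "h.py", line 14, in down
    def down(a): return R.from_matrix(np.c_[[np.sin(np.radians(a)),-np.cos(np.radians(a)),0],[np.cos(np.radians(a)),np.sin(np.radians(a)),0],[0,0,-1]])
                        ~~~~~~~~~~~~~^^^^^^^^^^^^^^^^^^^^^^^^^^^^^^^^^^^^^^^^^^^^^^^^^^^^^^^^^^^^^^^^^^^^^^^^^^^^^^^^^^^^^^^^^^^^^^^^^^^^^^^^^^^^^^^^^^
  File "scipy/spatial/transform/_rotation.pyx", line 1143, in scipy.spatial.transform._rotation.Rotation.from_matrix
ValueError: Non-positive determinant (left-handed or null coordinate frame) in rotation matrix 0: [[ 0.90009076  0.43570245  0.        ]
 [-0.43570245  0.90009076  0.        ]
 [ 0.          0.         -1.        ]].
```

```bash
sed -i 's/np.c_\[\[np.sin(np.radians(a)),-np.cos(np.radians(a)),0\]/np.c_[[-np.sin(np.radians(a)),np.cos(np.radians(a)),0]/' h.py
python3 - <<'E'
from h import *
print(load()[1].as_matrix().round(3))
rel(([.4284,-.1235,.20],down(71.5)),([.4284,-.1235,.06],down(71.5)))
E
```

```text
[[-0.9    0.436  0.   ]
 [ 0.436  0.9    0.   ]
 [ 0.     0.    -1.   ]]
rot [0.0, 0.0, -7.3] shift [-0.4392, -0.5001, 0.031]
rot [0.0, 0.0, -7.3] shift [-0.4392, -0.5001, 0.171]
```

Call:
send_rows --plan '[[[0, 0, 0], [0, 0, -0.04], 1], [[0, 0, -7.3], [-0.439, -0.5, -0.02], 1], [[0, 0, -7.3], [-0.439, -0.5, -0.02], 1], [[0, 0, -7.3], [-0.439, -0.5, -0.02], 1], [[0, 0, -7.3], [-0.439, -0.5, -0.02], 1], [[0, 0, -7.3], [-0.439, -0.5, -0.02], 1], [[0, 0, -7.3], [-0.439, -0.5, -0.02], 1], [[0, 0, -7.3], [-0.439, -0.5, -0.02], 1], [[0, 0, -7.3], [-0.439, -0.5, -0.02], 1], [[0, 0, -7.3], [-0.439, -0.5, -0.02], 1], [[0, 0, -7.3], [-0.439, -0.5, -0.02], 1], [[0, 0, -7.3], [-0.439, -0.5, -0.02], 1]]'

```text
time: 1.6
tool_pos: [0.4277, -0.1264, 0.2508]
tcp_rot: [[-0.947, 0.32, -0.0], [0.32, 0.947, 0.0], [0.0, -0.0, -1.0]]
ft_force: [0.1, 1.3, -0.9]
finger_gap: 0.0852
grip_force: 0.0
```

Run:
```python
from h import *
sent([0,0,-7.3],[-.439,-.5,-.02]); check(); rel(([.4284,-.1235,.006],down(71.5)))
```

```text
t 1.6 pos [ 0.4277 -0.1264  0.2508] err mm [-0.6 -3.1 -0.2] rot err [0.  0.  0.2] tray [ -34.6 -185.8  278.5] F [ 0.1  1.3 -0.9] gap 0.0852 grip 0.0
rot [0.0, 0.0, -0.0] shift [-0.0002, -0.0001, 0.245]
```

Call:
send_rows --plan '[[[0, 0, 0], [0, 0, 0.06], 1], [[0, 0, 0], [0, 0, 0.12], 1], [[0, 0, 0], [0, 0, 0.18], 1], [[0, 0, 0], [0, 0, 0.22], 1], [[0, 0, 0], [0, 0, 0.235], 1], [[0, 0, 0], [0, 0, 0.245], 1], [[0, 0, 0], [0, 0, 0.245], 0], [[0, 0, 0], [0, 0, 0.245], 0], [[0, 0, 0], [0, 0, 0.245], 0], [[0, 0, 0], [0, 0, 0.245], 0], [[0, 0, 0], [0, 0, 0.245], 0], [[0, 0, 0], [0, 0, 0.245], 0]]'

```text
time: 3.1
tool_pos: [0.4298, -0.1245, 0.0082]
tcp_rot: [[-0.948, 0.318, 0.004], [0.318, 0.948, -0.002], [-0.004, -0.0, -1.0]]
ft_force: [-0.5, 0.7, 5.3]
finger_gap: 0.0451
grip_force: 61.9
```

Run:
```python
from h import *
sent([0,0,0],[0,0,.245]); check(); rel(([.4284,-.1235,.10],down(71.5)),([.4284,-.1235,.22],down(71.5)),lane(45,0,120),lane(43,0,30))
print([lane(45,0,z)[0].round(3) for z in(120,30)])
```

```text
t 3.1 pos [ 0.4298 -0.1245  0.0082] err mm [ 1.5 -1.2  2.2] rot err [ 0.  -0.2  0. ] tray [-154.  -184.1   67.2] F [-0.5  0.7  5.3] gap 0.0451 grip 61.9
rot [0.0, 0.0, -0.0] shift [-0.0002, -0.0001, -0.094]
rot [0.0, 0.0, -0.0] shift [-0.0002, -0.0001, -0.214]
rot [-6.3, -29.6, -23.6] shift [-0.0597, 0.227, -0.1474]
rot [-6.3, -29.6, -23.6] shift [-0.0992, 0.2447, -0.0685]
[array([0.557, 0.073, 0.153]), array([0.602, 0.077, 0.075])]
```

Call:
send_rows --plan '[[[0, 0, 0], [0, 0, 0], 0.7], [[0, 0, 0], [0, 0, 0], 0.7], [[0, 0, 0], [0, 0, -0.006], 0.7], [[0, 0, 0], [0, 0, -0.006], 0], [[0, 0, 0], [0, 0, -0.006], 0], [[0, 0, 0], [0, 0, -0.006], 0], [[0, 0, 0], [0, 0, -0.006], 0], [[0, 0, 0], [0, 0, -0.006], 0]]'

```text
time: 4.1
tool_pos: [0.4286, -0.1242, 0.0133]
tcp_rot: [[-0.948, 0.318, 0.001], [0.318, 0.948, -0.001], [-0.001, -0.0, -1.0]]
ft_force: [-1.3, -0.2, 7.2]
finger_gap: 0.0448
grip_force: 61.3
```

Run:
```python
from h import *
sent([0,0,0],[0,0,-.006]); check(); rel(lane(45,0,120),lane(43,0,30))
```

```text
t 4.1 pos [ 0.4286 -0.1242  0.0133] err mm [ 0.3 -0.9  1.3] rot err [ 0.  -0.1  0. ] tray [-152.4 -183.7   72.2] F [-1.3 -0.2  7.2] gap 0.0448 grip 61.3
rot [-6.3, -29.6, -23.6] shift [-0.0597, 0.227, -0.1414]
rot [-6.3, -29.6, -23.6] shift [-0.0992, 0.2447, -0.0625]
```

Run:
```python
from h import *
Rl=lane(0,0,0)[1]
rel(([.4284,-.1235,.14],down(71.5)),([.44,.06,.26],Rl),lane(43,0,130),lane(43,0,45),lane(43,0,20))
```

```text
rot [0.0, 0.0, -0.0] shift [-0.0002, -0.0001, -0.128]
rot [-6.3, -29.6, -23.6] shift [0.0472, 0.1775, -0.248]
rot [-6.3, -29.6, -23.6] shift [-0.0536, 0.2243, -0.1491]
rot [-6.3, -29.6, -23.6] shift [-0.0924, 0.2416, -0.0755]
rot [-6.3, -29.6, -23.6] shift [-0.1038, 0.2468, -0.0538]
```

Call:
send_rows --plan '[[[0, 0, 0], [0, 0, -0.03], 0], [[0, 0, 0], [0, 0, -0.08], 0], [[0, 0, 0], [0, 0, -0.128], 0], [[-6.3, -29.6, -23.6], [0.047, 0.178, -0.248], 0], [[-6.3, -29.6, -23.6], [0.047, 0.178, -0.248], 0], [[-6.3, -29.6, -23.6], [0.047, 0.178, -0.248], 0], [[-6.3, -29.6, -23.6], [0.047, 0.178, -0.248], 0], [[-6.3, -29.6, -23.6], [0.047, 0.178, -0.248], 0], [[-6.3, -29.6, -23.6], [0, 0.2, -0.2], 0], [[-6.3, -29.6, -23.6], [-0.053, 0.224, -0.149], 0], [[-6.3, -29.6, -23.6], [-0.0536, 0.2243, -0.149], 0], [[-6.3, -29.6, -23.6], [-0.0536, 0.2243, -0.149], 0]]'

```text
time: 5.6
tool_pos: [0.5487, 0.0709, 0.1569]
tcp_rot: [[-0.866, -0.097, 0.491], [-0.084, 0.995, 0.048], [-0.493, 0.0, -0.87]]
ft_force: [0.8, -0.3, -2.4]
finger_gap: 0.0446
grip_force: 62.2
```

Run:
```python
from h import *
sent([-6.3,-29.6,-23.6],[-.0536,.2243,-.149]); check(); rel(lane(43,0,40),lane(43,0,18))
cv2.imwrite("pics/a.png",imaging.snapshot("scene")[100:250,220:420,::-1].repeat(3,0).repeat(3,1))
```

```text
t 5.6 pos [0.5487 0.0709 0.1569] err mm [-1.7 -1.4 -4.1] rot err [-0.   0.5  0.1] tray [ 39.4  -1.2 127.3] F [ 0.8 -0.3 -2.4] gap 0.0446 grip 62.2
rot [-0.0, 0.0, 0.0] shift [0.0, 0.0, 0.0899]
rot [-0.0, 0.0, 0.0] shift [0.0001, 0.0, 0.1119]
```

View pics/a.png

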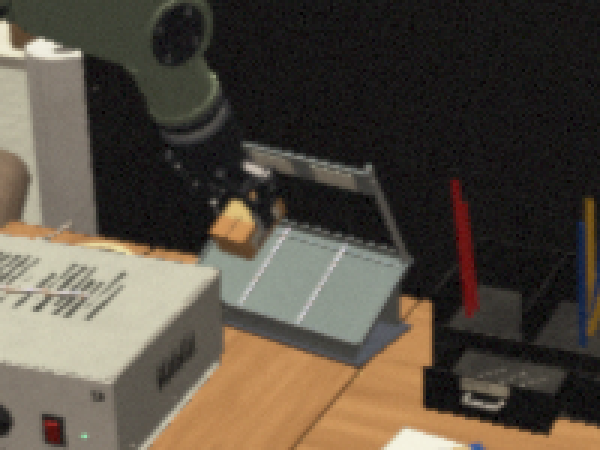

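The carton is held square over the middle lane, near crop pixel (237,225). The tray is clear.

Call:
send_rows --plan '[[[0, 0, 0], [0, 0, 0.05], 0], [[0, 0, 0], [0, 0, 0.09], 0], [[0, 0, 0], [0, 0, 0.105], 0], [[0, 0, 0], [0, 0, 0.112], 0], [[0, 0, 0], [0, 0, 0.115], 0], [[0, 0, 0], [0, 0, 0.115], 0]]'

```text
time: 6.4
tool_pos: [0.6076, 0.0773, 0.0628]
tcp_rot: [[-0.861, -0.098, 0.5], [-0.085, 0.995, 0.048], [-0.502, -0.001, -0.865]]
ft_force: [0.1, 0.5, -1.8]
finger_gap: 0.0447
grip_force: 62.2
```

Run:
```python
from h import *
sent([0,0,0],[0,0,.115]); check()
```

```text
t 6.4 pos [0.6076 0.0773 0.0628] err mm [-0.1 -0.6  1.4] rot err [ 0.  -0.1  0. ] tray [43.7 -0.6 16.2] F [ 0.1  0.5 -1.8] gap 0.0447 grip 62.2
```

Call:
send_rows --plan '[[[0, 0, 0], [0, 0, 0.001], 0], [[0, 0, 0], [0, 0, 0.002], 0], [[0, 0, 0], [0, 0, 0.002], 0], [[0, 0, 0], [0.002, 0, 0.002], 0], [[0, 0, 0], [0.004, 0, 0.002], 0], [[0, 0, 0], [0.005, 0, 0.002], 0], [[0, 0, 0], [0.005, 0, 0.002], 0]]'

```text
time: 7.28
tool_pos: [0.6044, 0.0771, 0.058]
tcp_rot: [[-0.861, -0.098, 0.499], [-0.085, 0.995, 0.048], [-0.502, -0.001, -0.865]]
ft_force: [-0.8, -0.4, 2.8]
finger_gap: 0.0446
grip_force: 62.7
```

Run:
```python
from h import *
sent([0,0,0],[.005,0,.002]); check(); print("F tray",TR.inv().apply(readout.read_state()["ft_force"]).round(1))
```

```text
t 7.28 pos [0.6044 0.0771 0.058 ] err mm [ 0.1 -0.5  0.8] rot err [ 0.  -0.1 -0. ] tray [38.5 -0.5 13.6] F [-0.8 -0.4  2.8] gap 0.0446 grip 62.7
F tray [ 0.7 -0.3  2.9]
```

Call:
send_rows --plan '[[[0, 0, 0], [0.001, 0, 0], 0], [[0, 0, 0], [0.002, 0, 0], 0], [[0, 0, 0], [0.003, 0, 0], 0], [[0, 0, 0], [0.003, 0, 0], 0]]'

```text
time: 7.78
tool_pos: [0.6031, 0.0769, 0.0575]
tcp_rot: [[-0.859, -0.098, 0.502], [-0.085, 0.995, 0.048], [-0.504, -0.001, -0.864]]
ft_force: [4.3, 2.2, 3.4]
finger_gap: 0.0445
grip_force: 62.5
```

Run:
```python
from h import *
sent([0,0,0],[.003,0,0]); check(); print("F tray",TR.inv().apply(readout.read_state()["ft_force"]).round(1))
cv2.imwrite("pics/b.png",imaging.snapshot("top")[115:185,215:325,::-1].repeat(6,0).repeat(6,1))
```

```text
t 7.78 pos [0.6031 0.0769 0.0575] err mm [ 1.3 -0.4  1.8] rot err [ 0.  -0.2 -0. ] tray [37.1 -0.6 13.8] F [4.3 2.2 3.4] gap 0.0445 grip 62.5
F tray [5.6 1.8 0.8]
```

View pics/b.png

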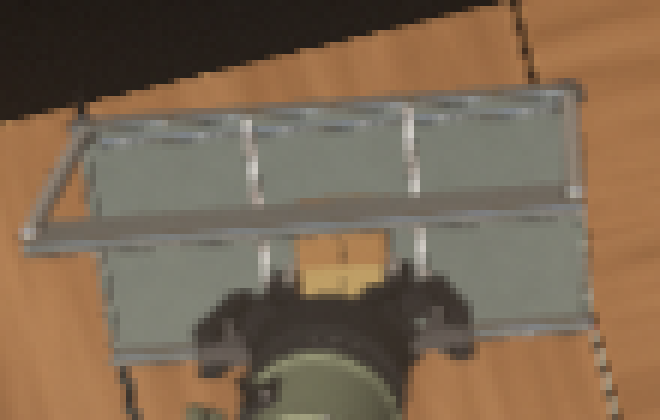

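The carton touches the lip at x = 37 as expected. It sits centred between the ribs (crop x 264 | 297–388 | 421). Releasing now.

Run:
```python
from h import *
rel(lane(35,0,140),([.45,.0,.26],down(70)),([.4833,-.2626,.2],down(57.2)),([.4833,-.2626,.06],down(57.2)))
```

```text
rot [-0.0, 0.0, 0.0] shift [-0.0, -0.0, -0.1271]
rot [6.7, 29.5, 25.0] shift [0.0351, -0.0622, -0.2562]
rot [10.0, 28.9, 37.5] shift [0.0588, -0.3268, -0.2005]
rot [10.0, 28.9, 37.5] shift [0.1289, -0.3267, -0.0793]
```

Call:
send_rows --plan '[[[0, 0, 0], [0.002, 0, 0], 0.64], [[0, 0, 0], [0.002, 0, 0], 0.64], [[0, 0, 0], [0.002, 0, 0], 0.64], [[0, 0, 0], [0.002, 0, -0.02], 0.64], [[0, 0, 0], [0.002, 0, -0.06], 0.64], [[0, 0, 0], [0.002, 0, -0.12], 0.64], [[0, 0, 0], [0.002, 0, -0.12], 0.64]]'

```text
time: 8.7
tool_pos: [0.5415, 0.0707, 0.1646]
tcp_rot: [[-0.856, -0.098, 0.507], [-0.086, 0.995, 0.048], [-0.509, -0.002, -0.861]]
ft_force: [0.1, -0.5, -0.5]
finger_gap: 0.0547
grip_force: 0.0
```

Run:
```python
from h import *
sent([0,0,0],[.002,0,-.12]); check()
rel(([.46,.0,.26],down(70)),([.4833,-.2626,.2],down(57.2)),([.4833,-.2626,.05],down(57.2)),([.4833,-.2626,.008],down(57.2)))
cv2.imwrite("pics/c.png",np.vstack([imaging.snapshot("top")[115:185,215:325,::-1].repeat(4,0).repeat(4,1),imaging.snapshot("scene")[140:220,270:380,::-1].repeat(4,0).repeat(4,1)]))
```

```text
t 8.7 pos [0.5415 0.0707 0.1646] err mm [ 1.2 -0.7  6. ] rot err [ 0.1 -0.6 -0.1] tray [ 37.   -0.8 137.5] F [ 0.1 -0.5 -0.5] gap 0.0547 grip 0.0
rot [6.7, 29.5, 25.0] shift [0.0245, -0.0632, -0.1313]
rot [10.0, 28.9, 37.5] shift [0.0568, -0.3268, -0.0805]
rot [10.0, 28.9, 37.5] shift [0.1319, -0.3267, 0.0494]
rot [10.0, 28.9, 37.5] shift [0.1529, -0.3267, 0.0858]
```

View pics/c.png

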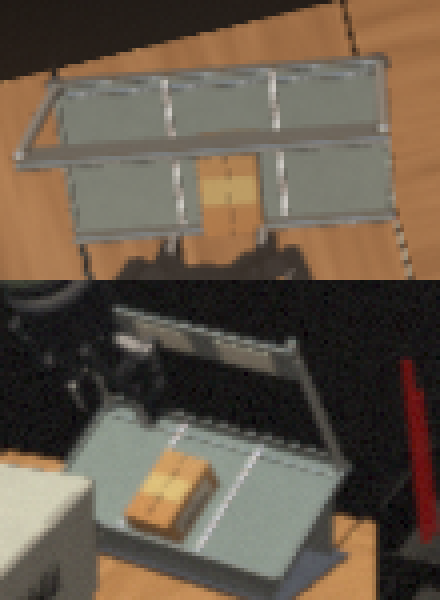

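The carton lies flat and straight at the lip in the middle lane (top crop 200–262, 155–235). Next is packet A.

Call:
send_rows --plan '[[[6.7, 29.5, 25], [0.025, -0.063, -0.13], 0.8], [[6.7, 29.5, 25], [0.025, -0.063, -0.13], 0.8], [[10, 28.9, 37.5], [0.057, -0.327, -0.08], 0.8], [[10, 28.9, 37.5], [0.057, -0.327, -0.08], 0.8], [[10, 28.9, 37.5], [0.057, -0.327, -0.08], 0.8], [[10, 28.9, 37.5], [0.057, -0.327, -0.08], 0.8], [[10, 28.9, 37.5], [0.057, -0.327, -0.08], 0.8], [[10, 28.9, 37.5], [0.057, -0.327, -0.08], 0.8], [[10, 28.9, 37.5], [0.057, -0.327, -0.08], 0.8], [[10, 28.9, 37.5], [0.132, -0.3267, 0.049], 0.8], [[10, 28.9, 37.5], [0.132, -0.3267, 0.049], 0.8], [[10, 28.9, 37.5], [0.132, -0.3267, 0.049], 0.8]]'

```text
time: 10.3
tool_pos: [0.4797, -0.2589, 0.046]
tcp_rot: [[-0.842, 0.539, -0.007], [0.539, 0.842, 0.006], [0.009, 0.002, -1.0]]
ft_force: [-0.1, -0.7, 0.2]
finger_gap: 0.0683
grip_force: 0.0
```

Run:
```python
from h import *
sent([10,28.9,37.5],[.132,-.3267,.049]); check()
rel(([.4833,-.2626,.008],down(57.2)))
```

```text
t 10.3 pos [ 0.4797 -0.2589  0.046 ] err mm [-3.3  3.8 -4.2] rot err [-0.1  0.5 -0.1] tray [-103.5 -322.7   81.7] F [-0.1 -0.7  0.2] gap 0.0683 grip 0.0
rot [0.0, 0.0, 0.0] shift [-0.0002, 0.0002, 0.0423]
```

Call:
send_rows --plan '[[[0, 0, 0], [0, 0, 0], 0.8], [[0, 0, 0], [0, 0, 0.02], 0.8], [[0, 0, 0], [0, 0, 0.035], 0.8], [[0, 0, 0], [0, 0, 0.041], 0.8], [[0, 0, 0], [0, 0, 0.041], 0], [[0, 0, 0], [0, 0, 0.041], 0], [[0, 0, 0], [0, 0, 0.041], 0], [[0, 0, 0], [0, 0, 0.041], 0], [[0, 0, 0], [0, 0, 0.041], 0], [[0, 0, 0], [0, 0, 0.041], 0]]'

```text
time: 11.55
tool_pos: [0.4834, -0.2638, 0.0106]
tcp_rot: [[-0.841, 0.541, 0.002], [0.541, 0.841, -0.001], [-0.002, 0.0, -1.0]]
ft_force: [0.2, 0.1, 6.1]
finger_gap: 0.0325
grip_force: 61.5
```

Run:
```python
from h import *
sent([0,0,0],[0,0,.041]); check()
Rl=lane(0,0,0)[1]
rel(([.4833,-.2626,.14],down(57.2)),([.45,-.06,.26],Rl),lane(31,-82,130),lane(31,-82,15))
```

```text
t 11.55 pos [ 0.4834 -0.2638  0.0106] err mm [ 0.4 -1.1  1.4] rot err [ 0.  -0.1 -0. ] tray [-118.3 -327.9   49.4] F [0.2 0.1 6.1] gap 0.0325 grip 61.5
rot [0.0, 0.0, 0.0] shift [-0.0002, 0.0003, -0.1307]
rot [-10.0, -28.8, -37.5] shift [0.1374, 0.1527, -0.2507]
rot [-10.0, -28.8, -37.5] shift [0.0818, 0.2474, -0.1457]
rot [-10.0, -28.8, -37.5] shift [0.0368, 0.2831, -0.0461]
```

Call:
send_rows --plan '[[[0, 0, 0], [0, 0, -0.03], 0], [[0, 0, 0], [0, 0, -0.08], 0], [[0, 0, 0], [0, 0, -0.13], 0], [[-10, -28.8, -37.5], [0.137, 0.153, -0.25], 0], [[-10, -28.8, -37.5], [0.137, 0.153, -0.25], 0], [[-10, -28.8, -37.5], [0.137, 0.153, -0.25], 0], [[-10, -28.8, -37.5], [0.137, 0.153, -0.25], 0], [[-10, -28.8, -37.5], [0.137, 0.153, -0.25], 0], [[-10, -28.8, -37.5], [0.11, 0.2, -0.2], 0], [[-10, -28.8, -37.5], [0.0818, 0.2474, -0.1457], 0], [[-10, -28.8, -37.5], [0.0818, 0.2474, -0.1457], 0], [[-10, -28.8, -37.5], [0.0818, 0.2474, -0.1457], 0]]'

```text
time: 13.05
tool_pos: [0.5459, -0.0095, 0.1522]
tcp_rot: [[-0.865, -0.1, 0.491], [-0.086, 0.995, 0.051], [-0.494, 0.002, -0.87]]
ft_force: [0.2, -0.9, 0.3]
finger_gap: 0.0324
grip_force: 60.7
```

Run:
```python
from h import *
sent([-10,-28.8,-37.5],[.0818,.2474,-.1457]); check(); rel(lane(31,-81.5,40),lane(31,-81.5,12))
```

```text
t 13.05 pos [ 0.5459 -0.0095  0.1522] err mm [-2.1  0.9 -2.9] rot err [-0.2  0.4 -0. ] tray [ 27.8 -80.9 128.5] F [ 0.2 -0.9  0.3] gap 0.0324 grip 60.7
rot [0.0, -0.0, 0.0] shift [-0.0001, 0.0005, 0.09]
rot [0.0, -0.0, 0.0] shift [-0.0001, 0.0005, 0.118]
```

Down, then slide to the lip (contact expected at x = 25).

Call:
send_rows --plan '[[[0, 0, 0], [0, 0, 0.05], 0], [[0, 0, 0], [0, 0, 0.09], 0], [[0, 0, 0], [0, 0, 0.108], 0], [[0, 0, 0], [0, 0, 0.116], 0], [[0, 0, 0], [0, 0, 0.119], 0], [[0, 0, 0], [0, 0, 0.121], 0], [[0, 0, 0], [0, 0, 0.121], 0], [[0, 0, 0], [0.002, 0, 0.121], 0], [[0, 0, 0], [0.004, 0, 0.121], 0], [[0, 0, 0], [0.005, 0, 0.121], 0], [[0, 0, 0], [0.005, 0, 0.121], 0]]'

```text
time: 14.42
tool_pos: [0.6062, -0.0062, 0.0513]
tcp_rot: [[-0.859, -0.097, 0.503], [-0.085, 0.995, 0.047], [-0.505, -0.002, -0.863]]
ft_force: [-0.2, 0.4, 6.9]
finger_gap: 0.0326
grip_force: 61.6
```

Run:
```python
from h import *
sent([0,0,0],[.005,0,.121]); check(); print("F tray",TR.inv().apply(readout.read_state()["ft_force"]).round(1))
```

```text
t 14.43 pos [ 0.6062 -0.0062  0.0513] err mm [ 2.3 -1.3  3.5] rot err [ 0.1 -0.4 -0. ] tray [ 29.6 -83.5  11. ] F [-0.2  0.4  6.9] gap 0.0326 grip 61.6
F tray [3.3 0.4 6.1]
```

Call:
send_rows --plan '[[[0, 0, 0], [0, 0.001, -0.001], 0], [[0, 0, 0], [0.001, 0.001, -0.0015], 0], [[0, 0, 0], [0.002, 0.001, -0.0015], 0], [[0, 0, 0], [0.003, 0.001, -0.0015], 0], [[0, 0, 0], [0.003, 0.001, -0.0015], 0]]'

```text
time: 15.05
tool_pos: [0.6017, -0.0045, 0.0492]
tcp_rot: [[-0.861, -0.097, 0.5], [-0.084, 0.995, 0.049], [-0.502, -0.0, -0.865]]
ft_force: [5.1, 3.7, 1.7]
finger_gap: 0.0329
grip_force: 60.7
```

Run:
```python
from h import *
sent([0,0,0],[.003,.001,-.0015]); check(); print("F tray",TR.inv().apply(readout.read_state()["ft_force"]).round(1))
```

```text
t 15.05 pos [ 0.6017 -0.0045  0.0492] err mm [ 1.3 -0.3  1.7] rot err [ 0.  -0.2  0. ] tray [ 24.8 -81.4  11.3] F [5.1 3.7 1.7] gap 0.0329 grip 60.7
F tray [ 5.6  3.2 -1.2]
```

Against the lip at x = 24.8 and centred at y = -81.4. Release and go for packet B.

Call:
send_rows --plan '[[[0, 0, 0], [-0.001, 0, 0], 0.55], [[0, 0, 0], [-0.001, 0, 0], 0.55], [[0, 0, 0], [-0.001, 0, 0], 0.55], [[0, 0, 0], [-0.001, 0, -0.02], 0.55], [[0, 0, 0], [-0.001, 0, -0.06], 0.55], [[0, 0, 0], [-0.001, 0, -0.12], 0.55], [[0, 0, 0], [-0.001, 0, -0.13], 0.55]]'

```text
time: 15.92
tool_pos: [0.5372, -0.0117, 0.1652]
tcp_rot: [[-0.859, -0.097, 0.503], [-0.086, 0.995, 0.047], [-0.505, -0.003, -0.863]]
ft_force: [0.0, -0.0, 0.1]
finger_gap: 0.0472
grip_force: 0.0
```

Run:
```python
from h import *
sent([0,0,0],[-.001,0,-.13]); check()
rel(([.46,-.06,.26],down(60)),([.46,-.2,.24],down(0)),([.4687,-.4139,.2],down(-58.8)))
```

```text
t 15.93 pos [ 0.5372 -0.0117  0.1652] err mm [ 0.5 -1.2  4.5] rot err [ 0.2 -0.4 -0.1] tray [ 26.6 -82.3 144.2] F [ 0.  -0.   0.1] gap 0.0472 grip 0.0
rot [9.3, 29.0, 34.8] shift [0.0208, -0.0417, -0.1266]
rot [24.9, 22.6, 93.2] shift [0.0426, -0.1811, -0.1161]
rot [40.1, 9.1, 149.8] shift [0.0733, -0.3948, -0.0876]
```

Call:
send_rows --plan '[[[9.3, 29, 34.8], [0.021, -0.042, -0.127], 0.8], [[9.3, 29, 34.8], [0.021, -0.042, -0.127], 0.8], [[9.3, 29, 34.8], [0.021, -0.042, -0.127], 0.8], [[9.3, 29, 34.8], [0.021, -0.042, -0.127], 0.8], [[24.9, 22.6, 93.2], [0.043, -0.181, -0.116], 0.8], [[24.9, 22.6, 93.2], [0.043, -0.181, -0.116], 0.8], [[24.9, 22.6, 93.2], [0.043, -0.181, -0.116], 0.8], [[24.9, 22.6, 93.2], [0.043, -0.181, -0.116], 0.8], [[24.9, 22.6, 93.2], [0.043, -0.181, -0.116], 0.8], [[24.9, 22.6, 93.2], [0.043, -0.181, -0.116], 0.8], [[24.9, 22.6, 93.2], [0.043, -0.181, -0.116], 0.8], [[24.9, 22.6, 93.2], [0.043, -0.181, -0.116], 0.8]]'

```text
time: 17.42
tool_pos: [0.459, -0.2002, 0.2392]
tcp_rot: [[-0.003, 1.0, -0.001], [1.0, 0.003, 0.001], [0.001, -0.001, -1.0]]
ft_force: [0.3, -0.5, -0.1]
finger_gap: 0.0684
grip_force: 0.0
```

Run:
```python
from h import *
sent([24.9,22.6,93.2],[.043,-.181,-.116]); check()
rel(([.4687,-.4139,.2],down(-58.8)),([.4687,-.4139,.05],down(-58.8)))
print(readout.read_state()["qpos"].round(0))
cv2.imwrite("pics/d.png",np.vstack([imaging.snapshot("top")[115:185,215:325,::-1].repeat(4,0).repeat(4,1),imaging.snapshot("scene")[140:220,270:380,::-1].repeat(4,0).repeat(4,1)]))
```

```text
t 17.43 pos [ 0.459  -0.2002  0.2392] err mm [-0.7 -0.2 -0.5] rot err [ 0.1  0.  -0.1] tray [ -19.7 -262.3  256.4] F [ 0.3 -0.5 -0.1] gap 0.0684 grip 0.0
rot [0.0, -0.0, 58.8] shift [-0.214, 0.0089, 0.0397]
rot [0.0, -0.0, 58.8] shift [-0.214, 0.0088, 0.1897]
[-33.   2.  98.   0.  80. -34.]
```

View pics/d.png

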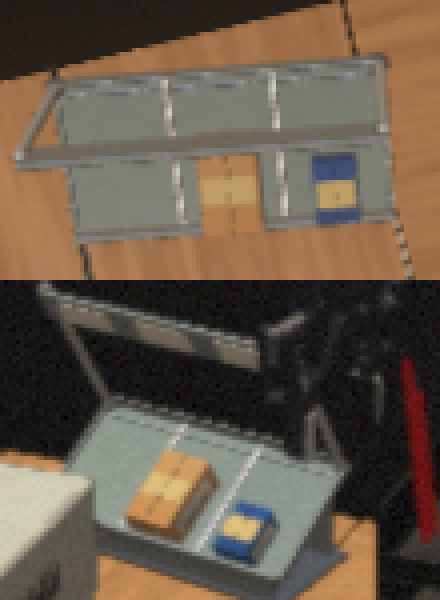

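Packet A lies flat and centred in the right lane (top crop 313–358, 152–222). The carton is undisturbed. Next is packet B.

Call:
send_rows --plan '[[[0, 0, 58.8], [-0.214, 0.009, 0.04], 0.8], [[0, 0, 58.8], [-0.214, 0.009, 0.04], 0.8], [[0, 0, 58.8], [-0.214, 0.009, 0.04], 0.8], [[0, 0, 58.8], [-0.214, 0.009, 0.04], 0.8], [[0, 0, 58.8], [-0.214, 0.009, 0.04], 0.8], [[0, 0, 58.8], [-0.214, 0.009, 0.04], 0.8], [[0, 0, 58.8], [-0.214, 0.009, 0.1], 0.8], [[0, 0, 58.8], [-0.214, 0.009, 0.15], 0.8], [[0, 0, 58.8], [-0.214, 0.009, 0.19], 0.8], [[0, 0, 58.8], [-0.214, 0.009, 0.19], 0.8], [[0, 0, 58.8], [-0.214, 0.009, 0.19], 0.8]]'

```text
time: 18.9
tool_pos: [0.4694, -0.4154, 0.0516]
tcp_rot: [[0.855, 0.519, 0.002], [0.519, -0.855, -0.002], [0.001, 0.003, -1.0]]
ft_force: [0.1, -1.5, 0.0]
finger_gap: 0.0683
grip_force: 0.0
```

Run:
```python
from h import *
sent([0,0,58.8],[-.214,.009,.19]); check()
rel(([.4687,-.4139,.009],down(-58.8)))
```

```text
t 18.9 pos [ 0.4694 -0.4154  0.0516] err mm [ 0.5 -1.5  1.9] rot err [-0.2  0.  -0. ] tray [-122.8 -477.4   99.3] F [ 0.1 -1.5  0. ] gap 0.0683 grip 0.0
rot [-0.0, -0.0, 0.0] shift [-0.0002, -0.0001, 0.0407]
```

Call:
send_rows --plan '[[[0, 0, 0], [0, 0, 0.02], 0.8], [[0, 0, 0], [0, 0, 0.035], 0.8], [[0, 0, 0], [0, 0, 0.041], 0.8], [[0, 0, 0], [0, 0, 0.041], 0.8], [[0, 0, 0], [0, 0, 0.041], 0], [[0, 0, 0], [0, 0, 0.041], 0], [[0, 0, 0], [0, 0, 0.041], 0], [[0, 0, 0], [0, 0, 0.041], 0], [[0, 0, 0], [0, 0, 0.041], 0], [[0, 0, 0], [0, 0, 0.041], 0]]'

```text
time: 20.15
tool_pos: [0.469, -0.415, 0.0099]
tcp_rot: [[0.855, 0.518, 0.002], [0.518, -0.855, -0.001], [0.001, 0.002, -1.0]]
ft_force: [0.7, -0.2, 4.8]
finger_gap: 0.0324
grip_force: 62.9
```

Run:
```python
from h import *
sent([0,0,0],[0,0,.041]); check()
Rl=lane(0,0,0,True)[1]
rel(([.4687,-.4139,.2],down(-58.8)),([.47,-.2,.3],down(-75)),([.43,.1,.34],Rl))
for p in ([.47,-.2,.3],[.43,.1,.34],lane(31,82,130)[0]): print(np.hypot(*p[:2]))
```

```text
t 20.15 pos [ 0.469  -0.415   0.0099] err mm [ 0.2 -1.1  1.3] rot err [-0.1  0.  -0. ] tray [-143.9 -477.    63.4] F [ 0.7 -0.2  4.8] gap 0.0324 grip 62.9
rot [-0.0, -0.0, 0.0] shift [-0.0001, -0.0001, -0.1913]
rot [-0.0, -0.0, 16.2] shift [0.112, -0.1823, -0.2912]
rot [-6.7, 29.5, 25.0] shift [0.2333, -0.4596, -0.3312]
0.5107837115648853
0.4414748010928823
0.5535583110010261
```

Call:
send_rows --plan '[[[0, 0, 0], [0, 0, -0.03], 0], [[0, 0, 0], [0, 0, -0.09], 0], [[0, 0, 0], [0, 0, -0.15], 0], [[0, 0, 0], [0, 0, -0.19], 0], [[0, 0, 16.2], [0.112, -0.182, -0.29], 0], [[0, 0, 16.2], [0.112, -0.182, -0.29], 0], [[0, 0, 16.2], [0.112, -0.182, -0.29], 0], [[0, 0, 16.2], [0.112, -0.182, -0.29], 0]]'

```text
time: 21.15
tool_pos: [0.4692, -0.1983, 0.2993]
tcp_rot: [[0.966, 0.26, -0.0], [0.26, -0.966, 0.001], [0.0, -0.001, -1.0]]
ft_force: [1.3, 0.7, -0.9]
finger_gap: 0.0328
grip_force: 62.3
```

Run:
```python
from h import *
sent([0,0,16.2],[.112,-.182,-.29]); check()
Rl=lane(0,0,0,True)[1]
rel(([.43,.1,.34],Rl),lane(31,82,190,True),lane(31,82,130,True))
```

```text
t 21.15 pos [ 0.4692 -0.1983  0.2993] err mm [-1.   1.9  0.5] rot err [ 0.1 -0.  -0. ] tray [  19.2 -261.4  303.3] F [ 1.3  0.7 -0.9] gap 0.0328 grip 62.3
rot [-2.5, 29.9, 9.2] shift [0.039, -0.3004, -0.0412]
rot [-2.5, 29.9, 9.2] shift [0.1216, -0.33, 0.0918]
rot [-2.5, 29.9, 9.2] shift [0.1512, -0.325, 0.1438]
```

Call:
send_rows --plan '[[[-2.5, 29.9, 9.2], [0.039, -0.3, -0.041], 0], [[-2.5, 29.9, 9.2], [0.039, -0.3, -0.041], 0], [[-2.5, 29.9, 9.2], [0.039, -0.3, -0.041], 0], [[-2.5, 29.9, 9.2], [0.039, -0.3, -0.041], 0], [[-2.5, 29.9, 9.2], [0.039, -0.3, -0.041], 0], [[-2.5, 29.9, 9.2], [0.039, -0.3, -0.041], 0], [[-2.5, 29.9, 9.2], [0.08, -0.315, 0.025], 0], [[-2.5, 29.9, 9.2], [0.1216, -0.33, 0.0918], 0], [[-2.5, 29.9, 9.2], [0.1216, -0.33, 0.0918], 0], [[-2.5, 29.9, 9.2], [0.1512, -0.325, 0.1438], 0], [[-2.5, 29.9, 9.2], [0.1512, -0.325, 0.1438], 0], [[-2.5, 29.9, 9.2], [0.1512, -0.325, 0.1438], 0]]'

```text
time: 22.65
tool_pos: [0.5317, 0.1512, 0.1551]
tcp_rot: [[0.863, 0.096, 0.497], [0.083, -0.995, 0.047], [0.499, 0.001, -0.867]]
ft_force: [0.5, -0.3, 0.2]
finger_gap: 0.0328
grip_force: 62.3
```

Run:
```python
from h import *
sent([-2.5,29.9,9.2],[.1512,-.325,.1438]); check()
rel(lane(31,82,130,True),lane(31,82,11,True))
```

```text
t 22.65 pos [0.5317 0.1512 0.1551] err mm [-0.4 -1.6  0. ] rot err [-0.1 -0.1  0.1] tray [ 30.6  80.4 130.3] F [ 0.5 -0.3  0.2] gap 0.0328 grip 62.3
rot [0.0, 0.0, 0.0] shift [-0.0, -0.0, -0.0]
rot [0.0, 0.0, 0.0] shift [0.0, -0.0001, 0.119]
```

Call:
send_rows --plan '[[[0, 0, 0], [0, 0, 0.05], 0], [[0, 0, 0], [0, 0, 0.09], 0], [[0, 0, 0], [0, 0, 0.108], 0], [[0, 0, 0], [0, 0, 0.116], 0], [[0, 0, 0], [0, 0, 0.119], 0], [[0, 0, 0], [0, 0, 0.12], 0], [[0, 0, 0], [0, 0, 0.12], 0], [[0, 0, 0], [-0.002, 0, 0.12], 0], [[0, 0, 0], [-0.004, 0, 0.12], 0], [[0, 0, 0], [-0.005, 0, 0.12], 0], [[0, 0, 0], [-0.005, 0, 0.12], 0]]'

```text
time: 24.02
tool_pos: [0.5867, 0.1578, 0.0487]
tcp_rot: [[0.862, 0.098, 0.497], [0.085, -0.995, 0.048], [0.5, 0.0, -0.866]]
ft_force: [-0.2, 0.2, -0.7]
finger_gap: 0.0329
grip_force: 62.3
```

Run:
```python
from h import *
sent([0,0,0],[-.005,0,.12]); check(); print("F tray",TR.inv().apply(readout.read_state()["ft_force"]).round(1))
```

```text
t 24.02 pos [0.5867 0.1578 0.0487] err mm [-0.7 -0.4  0.1] rot err [ 0. -0. -0.] tray [25.4 81.6 10.4] F [-0.2  0.2 -0.7] gap 0.0329 grip 62.3
F tray [-0.5  0.2 -0.5]
```

No contact yet. I'll lower 1 mm and slide on.

Call:
send_rows --plan '[[[0, 0, 0], [0, 0, 0.001], 0], [[0, 0, 0], [-0.001, 0, 0.001], 0], [[0, 0, 0], [-0.002, 0, 0.001], 0], [[0, 0, 0], [-0.003, 0, 0.001], 0], [[0, 0, 0], [-0.003, 0, 0.001], 0]]'

```text
time: 24.65
tool_pos: [0.5871, 0.1578, 0.0485]
tcp_rot: [[0.859, 0.098, 0.502], [0.084, -0.995, 0.049], [0.504, 0.0, -0.864]]
ft_force: [0.1, -0.1, 4.9]
finger_gap: 0.0327
grip_force: 62.9
```

Run:
```python
from h import *
sent([0,0,0],[-.003,0,.001]); check(); print("F tray",TR.inv().apply(readout.read_state()["ft_force"]).round(1))
```

```text
t 24.65 pos [0.5871 0.1578 0.0485] err mm [ 1.7 -0.2  2.2] rot err [ 0.   0.3 -0. ] tray [25.6 81.6 10.1] F [ 0.1 -0.1  4.9] gap 0.0327 grip 62.9
F tray [ 2.5 -0.2  4.2]
```

Call:
send_rows --plan '[[[0, 0, 0], [0, 0, -0.0015], 0], [[0, 0, 0], [-0.001, 0, -0.0015], 0], [[0, 0, 0], [-0.002, 0, -0.0015], 0], [[0, 0, 0], [-0.002, 0, -0.001], 0]]'

```text
time: 25.15
tool_pos: [0.5854, 0.1577, 0.0487]
tcp_rot: [[0.859, 0.098, 0.503], [0.084, -0.995, 0.049], [0.505, 0.0, -0.863]]
ft_force: [3.2, -0.7, 5.9]
finger_gap: 0.0326
grip_force: 62.7
```

Run:
```python
from h import *
sent([0,0,0],[-.002,0,-.001]); check(); print("F tray",TR.inv().apply(readout.read_state()["ft_force"]).round(1))
```

```text
t 25.15 pos [0.5854 0.1577 0.0487] err mm [ 2.3 -0.1  2.5] rot err [0.  0.4 0. ] tray [24.2 81.6 11.1] F [ 3.2 -0.7  5.9] gap 0.0326 grip 62.7
F tray [ 5.6 -1.   3.6]
```

Call:
send_rows --plan '[[[0, 0, 0], [-0.001, 0, -0.0005], 0], [[0, 0, 0], [-0.002, 0, -0.0005], 0], [[0, 0, 0], [-0.002, 0, -0.0005], 0]]'

```text
time: 25.52
tool_pos: [0.5852, 0.1576, 0.049]
tcp_rot: [[0.857, 0.097, 0.506], [0.084, -0.995, 0.05], [0.508, -0.0, -0.861]]
ft_force: [10.3, 1.0, 0.1]
finger_gap: 0.0325
grip_force: 61.7
```

Run:
```python
from h import *
sent([0,0,0],[-.002,0,-.0005]); check(); print("F tray",TR.inv().apply(readout.read_state()["ft_force"]).round(1))
```

```text
t 25.52 pos [0.5852 0.1576 0.049 ] err mm [ 4.  -0.   3.4] rot err [0.  0.6 0. ] tray [24.2 81.5 11.5] F [10.3  1.   0.1] gap 0.0325 grip 61.7
F tray [ 9.1  0.  -5.1]
```

Lip contact is confirmed. Relax the push, release and retreat square to the floor.

Call:
send_rows --plan '[[[0, 0, 0], [0.003, 0, 0.001], 0], [[0, 0, 0], [0.003, 0, 0.001], 0.55], [[0, 0, 0], [0.003, 0, 0.001], 0.55], [[0, 0, 0], [0.003, 0, 0.001], 0.55], [[0, 0, 0], [0.003, 0, -0.02], 0.55], [[0, 0, 0], [0.003, 0, -0.06], 0.55], [[0, 0, 0], [0.003, 0, -0.12], 0.55], [[0, 0, 0], [0.003, 0, -0.18], 0.55], [[0, 0, 0], [-0.05, 0, -0.24], 0.55], [[0, 0, 0], [-0.1, 0, -0.24], 0.55], [[0, 0, 0], [-0.1, 0, -0.24], 0.55]]'

```text
time: 26.9
tool_pos: [0.3669, 0.1363, 0.1963]
tcp_rot: [[0.867, 0.099, 0.488], [0.086, -0.995, 0.048], [0.49, 0.001, -0.872]]
ft_force: [0.4, -0.4, -0.2]
finger_gap: 0.0469
grip_force: 0.0
```

Run:
```python
from h import *
sent([0,0,0],[-.1,0,-.24]); check()
cv2.imwrite("pics/e.png",np.vstack([imaging.snapshot("top")[115:185,215:325,::-1].repeat(4,0).repeat(4,1),imaging.snapshot("scene")[140:220,270:380,::-1].repeat(4,0).repeat(4,1)]))
```

```text
t 26.9 pos [0.3669 0.1363 0.1963] err mm [-8.7 -1.2 -7.1] rot err [ 0.  -0.6 -0.1] tray [-92.1  81.6 248.7] F [ 0.4 -0.4 -0.2] gap 0.0469 grip 0.0
```

View pics/e.png

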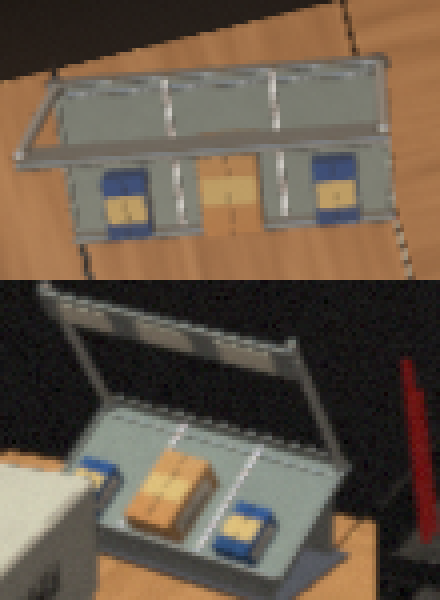

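All three lie in their lanes at the lip: left packet at crop (103–150, 168–238), carton at (200–262), right packet at (313–358, 152–222). One numeric check of the edges before handing in.

Run:
```python
from h import *
im=imaging.snapshot("top"); hsv=cv2.cvtColor(im,cv2.COLOR_RGB2HSV); m=cv2.inRange(hsv,(105,90,30),(130,255,255))
for y,(a,b) in ((82,(235,258)),(-82,(287,310))):
    ys,xs=np.nonzero(m[150:185,a:b]); q=proj("top",T0+TR.apply(np.array([[0,y-17.5,26],[0,y+17.5,26],[50,y-17.5,26],[50,y+17.5,26]])/1000))
    print(y,"seen",xs.min()+a,xs.max()+a+1,ys.min()+150,ys.max()+151,"expected",q.min(0).round(1),q.max(0).round(1))
    c=cv2.minAreaRect((np.c_[xs,ys]).astype(np.float32)); print(c)
check()
```

```text
82 seen 241 252 159 175 expected [238.6 158.8] [252.  174.8]
((10.905881881713867, 16.276470184326172), (14.955818176269531, 9.28027629852295), 85.60128784179688)
-82 seen 293 304 155 171 expected [291.7 154.8] [304.3 170.8]
((10.985292434692383, 12.308823585510254), (15.185907363891602, 9.126883506774902), 85.60128784179688)
t 27.05 pos [0.3759 0.1372 0.2046] err mm [ 0.3 -0.3  1.2] rot err [ 0.   0.1 -0. ] tray [-80.1  81.6 251.4] F [0.3 0.2 0.4] gap 0.0468 grip 0.0
```

Both packets match the expected edges to within a pixel lengthwise. Handing in.

```bash
python3 -c "
from station import robot
print(robot.job_done())"
```

```text
the job is handed in; nothing more can be done
None
```

The job is handed in at about 27 s: the carton is in the middle lane with a blue packet in each outer lane, each lying flat, centred and straight against the front lip, and the bottle, padlock and tape were not touched.

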